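# Walk the full terrine back to the board's lip

### The job

The near half of the acacia board is wanted for chopping, so walk the heavy lidded terrine away from the robot to the raised lip at the board's far edge by pushing its near corners in turn: left, right, left (as the robot sees it), each bringing that end about 2 cm ahead of the other, then right, and more if needed. Keep it flat on the board and leave the pestle and pepper mill alone. Finish with it square to the lip, within a finger's breadth of it, near the middle of the board's width.

Things in the scene. Friction and masses are not known exactly. Their poses are not given: they have to be found in the camera images.
- terrine: Loose 1 kg grey-brown stoneware loaf terrine, flat lid (one piece), alone mid-board. 115 deep (x) x 190 wide (y) x 55 tall; upright walls 7 to 51 mm up, inset foot 90 x 150, lugs 11 mm out mid-end. Origin: underside centre; x away from robot, y left. Near face x=-57.5, near corners y=+-95 mm. Pushed 85 mm off-centre it turns about a point 60 mm beyond centre; its middle moves 0.4 as far. 5-13 N.
- board: Dark acacia board, fixed, 320 (x) x 460 (y) x 12 mm thick; a lip along the far edge rises 18 mm above the board, near face at x=+145 mm. Origin: underside centre; x away from the robot to the lip, y left. The terrine touches the lip squarely with its origin at x=+87.5 mm here; it starts 75 to 95 mm short of that, within 2 degrees of square.
- board_diag (a point): Centre of the board's top surface, an unseen point that turns with the board; its x axis lies in the board's plane, 45 degrees to the left of the board's x axis. Only used to tell which way the terrine is turned.
- pestle: White ceramic pestle standing upright near one side edge of the board, 130 mm tall, 42 mm in diameter at the foot. Origin: centre of the underside. A bystander.
- mill: Wooden pepper mill standing upright near the other side edge of the board, 118 mm tall, 44 mm in diameter. Origin: centre of the underside. A bystander; it and the pestle may change places.
There are look-alikes about, which are no part of the job. Leave any red or yellow look-alike of the terrine alone.

How it is judged:
On the way, in this order (a step that is already met when the one before it is completed fails the run):
1. the left end is pushed ahead: the terrine is turned clockwise from above, at least 4 degrees from the board's direction (angle between the x axis of terrine and the x axis of board_diag, either way round above 0.855 rad), for 0.1 s.
2. then the right end is pushed ahead: turned counter-clockwise at least 4 degrees (angle between the x axis of terrine and the x axis of board_diag, either way round below 0.715 rad), for 0.1 s.
3. then the left end again: turned clockwise at least 4 degrees (angle between the x axis of terrine and the x axis of board_diag, either way round above 0.855 rad), for 0.1 s.
At the end, for the whole second after the job is handed in: The terrine stands flat and at rest on the board, its middle within 20 mm of touching the lip, square to the lip within 10 degrees and within 60 mm of the middle of the board's width (x of terrine in the frame of board between 0.0675 and 0.095 m and y of terrine in the frame of board between -0.06 and 0.06 m and angle between the x axis of terrine and the x axis of board, either way round below 0.175 rad and angle between terrine's own z axis and vertical below 0.05 rad and z of terrine in the frame of board below 0.017 m and linear speed of terrine below 0.01 m/s).
It fails at once if the terrine is lifted or tipped (z of terrine in the frame of board above 0.03 m or angle between terrine's own z axis and vertical above 0.2 rad).
It fails at once if the pestle or the pepper mill is shifted more than 25 mm or knocked over (distance of any of pestle, mill from where it was at the start of the episode above 0.025 m or angle between any of pestle, mill's own z axis and vertical above 0.4 rad).
It also fails if it takes over 54 s, if anything falls off the work surface, if the arm or the gripper's body presses on something with over 40 N, if the wrist force passes 120 N, or if a joint passes its speed limit or range.

### The arm

A 6-joint arm with a two-finger parallel gripper is mounted at the origin on the work surface. World frame = base frame: x ahead of the robot, y to its left, z up, the work surface at z = 0. Lengths are in m, angles in rad, forces in N, time in s.
With the tool pointing down it reaches from about 0.35 to 0.975 m from the base axis. Payload 4.9 kg.
Tool frame: the origin (TCP) lies at the very end of the fingers, on their centre line; the grasp point (between the pads) lies 19 mm behind it; z points along the fingers, y is the direction in which the jaws open and shut (so a half turn about z gives the same grasp; the last joint's range is limited). The gripper opens to 85 mm and grips with 20 to 120 N. Pads are 22 mm wide; open, the fingers measure 114 mm over their backs; the gripper's body (76 mm by 85 mm) begins 54 mm behind the grasp point. The pads swing forward as they close: fully open they stand 13 mm farther back than shut.
Start: joints at [-1.363, 0.053, 1.613, -0, 1.476, -0.119], TCP at [0.201, -0.592, 0.231] pointing down, gripper open.
Joint ranges: [-3.01, 3.01], [-1.01, 2.22], [0.06, 2.58], [-1.02, 4.17], [0.09, 2.62], [-3.14, 3.14]. Speed limits (rad/s): [2.57, 2.57, 3.14, 3.14, 3.14, 3.14].

### API

Orientations are given as a unit quaternion [w, x, y, z].
In Python, from plant import monitor, eyes, manip gives the robot as it stands.
- The arm moves only by the tool step_arm, never from a script. Its argument "motion" is a list of rows, each a list of 7 numbers: the shift along the world's x, y, z scaled (see below), then the turn, a rotation vector about the world's x, y, z scaled (see below), then the closure in counts, from 0 (fully open) to 255 (shut). In form: [[x, y, z, ax, ay, az, grip], ...]. A call has 1 to 10 rows; each row is the pose to reach, as a shift and turn from the pose commanded when the call began; what a row does not reach only later rows make up. The controller multiplies each number of a shift by 0.5 m and each number of a turn by 1.5 rad. A row lasts 1/10 s, in which the tool goes at most 50 mm and 8.59 degrees, less where a joint would pass 70% of its speed; a pose out of reach is approached as far as the arm can. A call with a number of a shift or a turn outside -1 to 1 is refused whole. A call with a gripper value outside its range is refused whole. The fingers move at their own pace and stop on an object; the grip force is fixed at half the most. Time passes only in rows, so rows that repeat a pose let the fingers close. It gives the time, the measured TCP pose, the force and the opening at its end, in the units of the state.
- monitor.state(): the state, without advancing time (a new reading comes with each control period).
- eyes.grab_frame(name): name is "side" or "top" or "wrist"; returns a dict with "pixels" (384x512x3 uint8, red, green, blue), "mtx" (3x3 intrinsics, pixels), "rvec" (rotation vector, rad) and "tvec" (3), from world to camera coordinates, as OpenCV has them; the wrist camera has in their place "hand_eye" (4x4, takes a point from camera to tool coordinates, whose origin is the TCP and whose axes are the flange's). Camera axes: x right, y down, z forward; pixel columns grow to the right and rows downward; lengths in m; the calibration is good to about 2 mm. A picture is of the moment at which its call begins: read the wrist's pose just before it. There is no depth.
- manip.job_done(): hands the job in, once; it reports no verdict.
Trained networks look in the newest picture that a camera, given by its name, has taken for a name from the list of things; names that differ only in an ending like _2 or _b are one class to them, and where a whole thing is asked for, a point or a joint stands for the part that bears it (a point fixed in the world has none). Each returns a list of dicts, best first, with "p" (0 to 1); they miss things now and then, are a little off and sometimes report something else, mostly with a low value. They report only what shows in the picture. A call takes as long as a camera call. They do not tell look-alikes from the thing itself.
- eyes.look_for(name, camera): "box" ([centre column, centre row, width, height] in pixels, round what is visible of it).
- eyes.pinpoint(name, camera): "uv" ([column, row] in pixels: a listed point, or the origin of a listed thing).
The state is a dict: "time": time; "joint_pos": joint angles; "joint_vel": joint speeds; "joint_efforts": joint torques, N m; "tool_pos": TCP position; "tool_rot": TCP orientation; "contact_force": force on the tool from outside, world axes, zero at the start; "ft_torque": the same for the moment, N m; "gripper_width": opening from 0.0 (shut) to 1.0 (fully open).
Only numpy, scipy, OpenCV 4.12 (cv2) and the standard library are available. Lean on these libraries where they do the work, as an engineer would, in place of code of your own. Each camera call takes 0.05 s, during which the arm holds its last target.

## Working session

There is one attempt and no reset: what is moved stays moved. The work goes in short steps, Python scripts to look and compute and a tool call to move; the robot and the scene stay as the last step left them, time stands still between calls to the robot, and variables do not carry over. Pictures are saved under pics/ and viewed, and the job is handed in when it is done.

Besides the shell and the picture viewer there is one more tool, called after "Request:" by a JSON object that holds its "op" and its "data", one argument or row to a line. step_arm: Moves the arm, as the interface text tells. Its arguments: {"type":"object","properties":{"motion":{"type":"array","items":{"type":"array","items":{"type":"number"}}}},"required":["motion"]}

```bash
mkdir -p pics; ls
cat > h.py <<'E'
import numpy as np, cv2
from plant import monitor, eyes, manip
def save(n,fn):
    f=eyes.grab_frame(n); cv2.imwrite('pics/'+fn,f['pixels'][:,:,::-1]); return f
def ray(f,uv,z):
    R,_=cv2.Rodrigues(np.array(f['rvec'],float)); t=np.array(f['tvec'],float).ravel()
    K=np.array(f['mtx'])
    d=R.T@np.linalg.inv(K)@np.array([uv[0],uv[1],1.]); c=-R.T@t
    return c+d*(z-c[2])/d[2]
def proj(f,P):
    return cv2.projectPoints(np.array(P,float).reshape(-1,3),np.array(f['rvec'],float),np.array(f['tvec'],float),np.array(f['mtx'],float),None)[0].reshape(-1,2)
E
python3 - <<'E'
from h import *
for n in ['top','side']:
    f=save(n,n+'0.png')
    for o in ['terrine','board','pestle','mill']:
        print(n,o,eyes.look_for(o,n)[:4],eyes.pinpoint(o,n)[:4])
s=monitor.state();print(s)
E
```

```text
pics
top terrine [{'box': [349.7, 294.1, 87.4, 59.0], 'p': 0.94}, {'box': [249.3, 161.1, 85.2, 54.5], 'p': 0.87}, {'box': [164.4, 295.5, 85.4, 59.3], 'p': 0.61}] [{'uv': [342.5, 287.4], 'p': 0.67}, {'uv': [248.2, 162.9], 'p': 0.57}, {'uv': [169.2, 293.9], 'p': 0.56}]
top board [{'box': [249.0, 164.2, 188.3, 129.6], 'p': 0.94}] []
top pestle [{'box': [162.1, 132.5, 17.4, 26.8], 'p': 0.52}] [{'uv': [169.4, 136.1], 'p': 0.59}]
top mill [{'box': [330.9, 141.7, 23.1, 27.8], 'p': 0.58}, {'box': [249.5, 162.2, 186.2, 132.3], 'p': 0.4}] [{'uv': [330.4, 144.4], 'p': 0.61}]
side terrine [{'box': [227.3, 179.4, 75.4, 70.9], 'p': 0.9}, {'box': [301.1, 305.0, 79.6, 109.2], 'p': 0.87}, {'box': [369.1, 162.9, 36.6, 57.9], 'p': 0.8}, {'box': [253.4, 115.9, 13.2, 36.2], 'p': 0.62}] [{'uv': [300.7, 305.5], 'p': 0.74}, {'uv': [228.9, 184.7], 'p': 0.58}]
side board [{'box': [219.2, 194.8, 196.3, 166.1], 'p': 0.72}] []
side pestle [{'box': [157.0, 214.1, 25.2, 42.0], 'p': 0.81}] [{'uv': [160.2, 231.0], 'p': 0.86}]
side mill [{'box': [252.2, 117.8, 17.6, 38.7], 'p': 0.58}] [{'uv': [250.1, 131.4], 'p': 0.95}]
{'time': 0.9, 'joint_pos': array([-1.36300847e+00,  5.26913423e-02,  1.61288378e+00,  1.59649623e-05,
        1.47598585e+00, -1.18986876e-01]), 'joint_vel': array([-4.98169163e-04,  2.15727323e-03, -4.81003825e-04,  3.02342163e-04,
        9.30537461e-05,  1.36584430e-03]), 'joint_efforts': array([ 5.66472754e-04, -3.93676257e+01, -3.70469499e+01, -2.00661098e-04,
        3.85182966e-04, -2.37475047e-05]), 'tool_pos': array([ 0.2006297 , -0.59191519,  0.23131865]), 'tool_rot': array([1.54724811e-05, 9.86682074e-01, 1.62660643e-01, 8.64191967e-06]), 'contact_force': array([-0.66401826, -0.35171779,  0.09559057]), 'ft_torque': array([0.04977664, 0.00331176, 0.0244026 ]), 'gripper_width': 0.9970987531227994}
```

Run:
```python
import cv2,numpy as np
a=cv2.imread('pics/top0.png');b=cv2.imread('pics/side0.png')
c=a[80:250,140:360]; cv2.imwrite('pics/topc0.png',cv2.resize(c,None,fx=3.5,fy=3.5,interpolation=cv2.INTER_CUBIC))
```

```text
(no output)
```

View pics/top0.png

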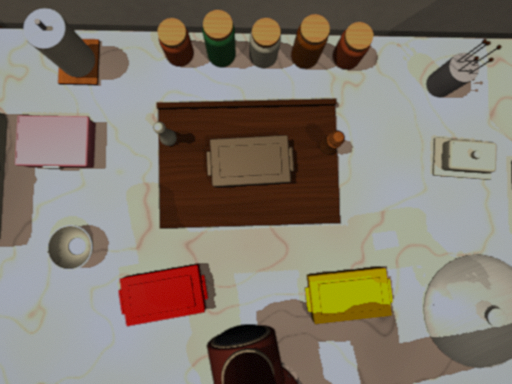

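View pics/side0.png

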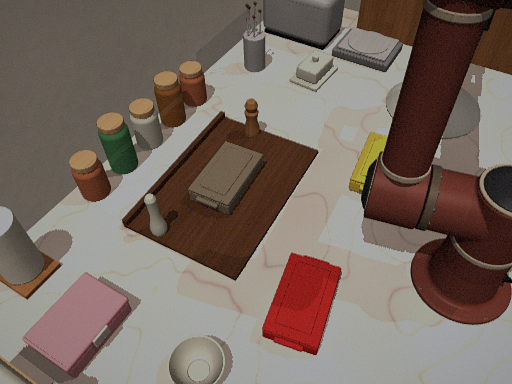

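View pics/topc0.png

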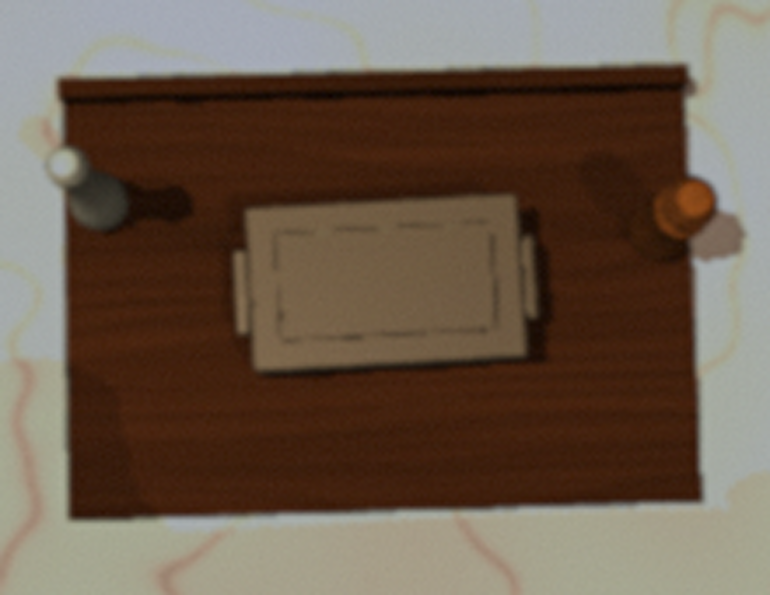

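The top picture shows three terrine look-alikes: red at (164,295), yellow at (349,294) and grey-brown at (249,161). Only the grey-brown one is stoneware-coloured and mid-board, and the enlarged crop confirms it. The pestle is on the left at (165,133) and the mill on the right at (333,142). Next I'll measure.

```bash
cat >> h.py <<'E'
def pestcrop(c): return np.array(c,float)/3.5+[140,80]
def top_metric(f,z,x0,x1,y0,y1,s=1000):
    # image at plane z, rows: x decreasing; cols: y decreasing
    w=int((y1-y0)*s);h=int((x1-x0)*s)
    P=[[x1,y1,z],[x1,y0,z],[x0,y0,z],[x0,y1,z]]
    H=cv2.getPerspectiveTransform(proj(f,P).astype(np.float32),np.float32([[0,0],[w,0],[w,h],[0,h]]))
    return cv2.warpPerspective(f['pixels'],H,(w,h),flags=cv2.INTER_CUBIC)
E
python3 - <<'E'
from h import *
f=eyes.grab_frame('top')
R,_=cv2.Rodrigues(np.array(f['rvec']));print('cam',-R.T@np.array(f['tvec']).ravel())
nl,nr=[ray(f,pestcrop(c),.012) for c in [(71,518),(702,500)]]
fl,fr=[ray(f,pestcrop(c),.030) for c in [(60,80),(686,66)]]
print(nl,nr,fl,fr)
T=[ray(f,pestcrop(c),.067)[:2] for c in [(245,208),(516,194),(527,356),(254,371)]]
print(np.round(T,4))
im=top_metric(f,.067,.4,.9,-.3,.3); cv2.imwrite('pics/m0.png',im[:,:,::-1])
for p in [(20,250),(300,250),(300,300),(300,230),(250,270)]: print(p,im[p[1],p[0]])
f=eyes.grab_frame('side')
P=[np.r_[p,.067] for p in T]
im=f['pixels'][:,:,::-1].copy()
for q in proj(f,P): cv2.circle(im,tuple(int(round(v*1)) for v in q),2,(0,255,0),-1)
for q in proj(f,[nl,nr,fl,fr]): cv2.circle(im,tuple(int(round(v*1)) for v in q),2,(255,255,0),-1)
cv2.imwrite('pics/s1.png',cv2.resize(im[90:290,110:340],None,fx=3,fy=3))
E
```

```text
cam [0.45702919 0.04813886 0.9912995 ]
[0.43266272 0.25430748 0.012     ] [ 0.45071224 -0.20137033  0.012     ] [0.74806846 0.26746238 0.03      ] [ 0.76636027 -0.18697698  0.03      ]
[[ 0.6488  0.129 ]
 [ 0.6615 -0.0588]
 [ 0.5486 -0.0669]
 [ 0.5357  0.1207]]
(20, 250) [165 170 168]
(300, 250) [109  91  65]
(300, 300) [112  92  67]
(300, 230) [57 28 12]
(250, 270) [114  93  68]
```

View pics/m0.png

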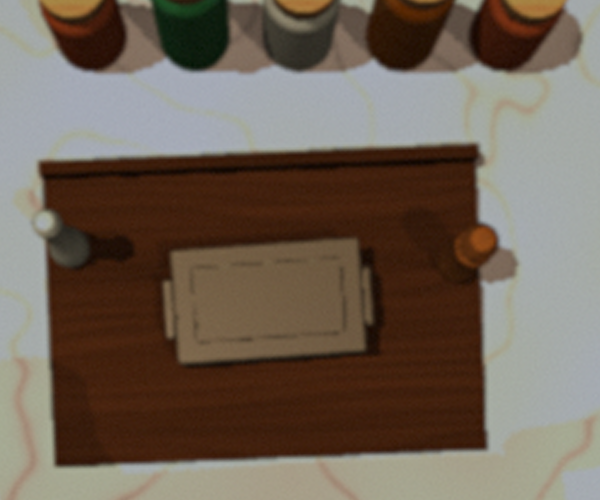

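View pics/s1.png

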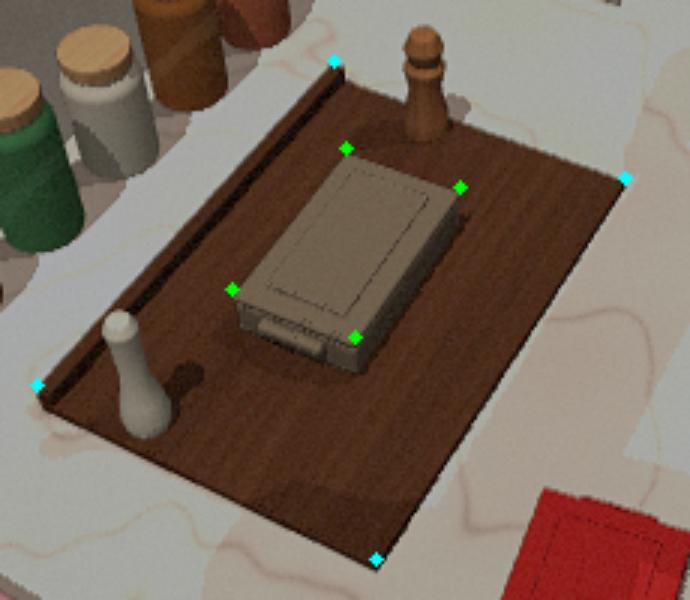

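Request:
{"op": "step_arm", "data": {
  "motion": [
    [0.08,0.2,0,0,0,-0.1,255],
    [0.16,0.4,0,0,0,-0.19,255],
    [0.24,0.56,0,0,0,-0.19,255],
    [0.32,0.72,0,0,0,-0.19,255],
    [0.32,0.72,0,0,0,-0.19,255],
    [0.32,0.72,0,0,0,-0.19,255],
    [0.32,0.72,0,0,0,-0.19,255],
    [0.32,0.72,0,0,0,-0.19,255],
    [0.32,0.72,0,0,0,-0.19,255],
    [0.32,0.72,0,0,0,-0.19,255]
  ]
}}

```text
time: 2.0
tool_pos: [0.3609, -0.2314, 0.2316]
tool_rot: [0.001, 1.0, 0.022, 0.0]
contact_force: [0.0, 0.6, -0.7]
gripper_width: -0.001
```

Request:
{"op": "step_arm", "data": {
  "motion": [
    [0.04,0.1,0,0,0,0,255],
    [0.08,0.2,0,0,0,0,255],
    [0.12,0.3,0,0,0,0,255],
    [0.16,0.4,0,0,0,0,255],
    [0.2,0.5,0,0,0,0,255],
    [0.24,0.6,0,0,0,0,255],
    [0.268,0.687,0,0,0,0,255],
    [0.268,0.687,0,0,0,0,255],
    [0.268,0.687,0,0,0,0,255],
    [0.268,0.687,0,0,0,0,255]
  ]
}}

```text
time: 3.0
tool_pos: [0.495, 0.1102, 0.231]
tool_rot: [0.0, 1.0, 0.02, -0.0]
contact_force: [0.2, 0.0, 0.3]
gripper_width: -0.001
```

Request:
{"op": "step_arm", "data": {
  "motion": [
    [0,0,-0.08,0,0,0,255],
    [0,0,-0.16,0,0,0,255],
    [0,0,-0.24,0,0,0,255],
    [0,0,-0.32,0,0,0,255],
    [0,0,-0.4,0,0,0,255],
    [0,0,-0.4,0,0,0,255],
    [0,0,-0.4,0,0,0,255]
  ]
}}

```text
time: 3.7
tool_pos: [0.4945, 0.1101, 0.0315]
tool_rot: [0.0, 1.0, 0.02, -0.001]
contact_force: [0.8, 0.6, -0.3]
gripper_width: -0.003
```

Run:
```python
from h import *
f=save('top','t2.png'); cv2.imwrite('pics/t2c.png',cv2.resize(f['pixels'][70:270,120:370,::-1],None,fx=3,fy=3))
f=save('side','s2.png'); cv2.imwrite('pics/s2c.png',cv2.resize(f['pixels'][70:290,100:350,::-1],None,fx=2.7,fy=2.7))
```

```text
(no output)
```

View pics/t2c.png

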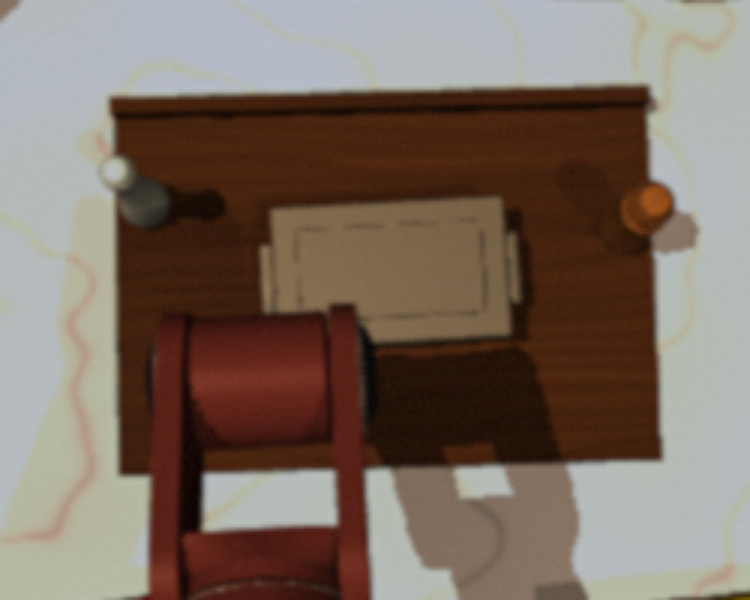

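View pics/s2c.png

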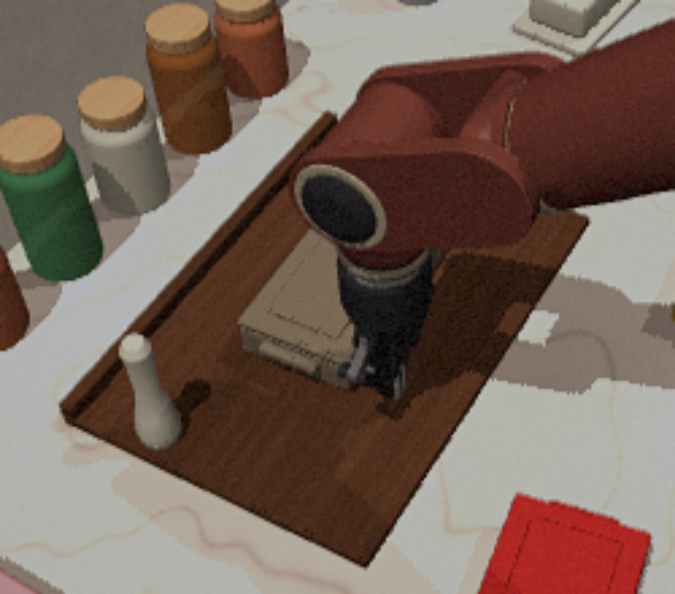

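Request:
{"op": "step_arm", "data": {
  "motion": [
    [0.02,0.002,0,0,0,0,255],
    [0.035,0.003,0,0,0,0,255],
    [0.045,0.003,0,0,0,0,255],
    [0.055,0.003,0,0,0,0,255],
    [0.065,0.004,0,0,0,0,255],
    [0.07,0.004,0,0,0,0,255]
  ]
}}

```text
time: 4.4
tool_pos: [0.529, 0.1141, 0.0309]
tool_rot: [-0.0, 1.0, 0.021, -0.001]
contact_force: [-4.6, 2.2, 1.8]
gripper_width: -0.002
```

```bash
cat >> h.py <<'E'
BY=np.deg2rad(2.3); BC=np.array([.5995,.0334])
def terr(fn=None):
    f=eyes.grab_frame('top')
    x0,x1,y0,y1=.45,.78,-.2,.27
    im=top_metric(f,.067,x0,x1,y0,y1).astype(int)
    r,g,b=im[...,0],im[...,1],im[...,2]
    m=((r>75)&(r<150)&(g/np.maximum(r,1)>.7)&(g/np.maximum(r,1)<.92)&(b/np.maximum(r,1)>.45)&(b/np.maximum(r,1)<.75)).astype(np.uint8)*255
    m=cv2.morphologyEx(m,cv2.MORPH_CLOSE,np.ones((7,7)))
    m=cv2.morphologyEx(m,cv2.MORPH_OPEN,np.ones((25,60)))
    n,l,st,_=cv2.connectedComponentsWithStats(m); k=1+np.argmax(st[1:,4]); m=(l==k)
    c=np.where(m.any(0))[0]; c=c[(c>c[0]+25)&(c<c[-1]-25)]
    rr=np.array([m[:,i].argmax() for i in c])
    X=x1-rr/1000; Y=y1-c/1000
    A=np.polyfit(Y,X,1); keep=abs(X-np.polyval(A,Y))<.003; A=np.polyfit(Y[keep],X[keep],1)
    yaw=np.arctan(-A[0])   # y axis dir (-sin,cos)
    vis=m.copy()
    # ends: rotate mask pts to terrine axes
    R=np.array([[np.cos(yaw),np.sin(yaw)],[-np.sin(yaw),np.cos(yaw)]])
    v,u=np.where(m); P=np.c_[x1-v/1000,y1-u/1000]@R.T
    far=(R@np.array([np.polyval(A,Y.mean()),Y.mean()]))[0]
    band=P[(P[:,0]<far-.003)&(P[:,0]>far-.03)]
    lo,hi=np.percentile(band[:,1],[.3,99.7])
    cen=R.T@np.array([far-.0575,(lo+hi)/2])
    d=cen-BC; cb=np.array([d[0]*np.cos(BY)+d[1]*np.sin(BY),-d[0]*np.sin(BY)+d[1]*np.cos(BY)])
    nl=R.T@np.array([far-.115,(lo+hi)/2+.085]); nr=R.T@np.array([far-.115,(lo+hi)/2-.085])
    print('rel yaw deg %.1f'%np.rad2deg(yaw-BY),'width %.3f'%(hi-lo),'board xy',cb.round(4),'gap mm %.1f'%(87.5-cb[0]*1000),'pushL',nl.round(3),'pushR',nr.round(3))
    if fn:
        o=im.astype(np.uint8)[:,:,::-1].copy()
        cr=[R.T@np.array([far-a,(lo+hi)/2+s*.095]) for a,s in[(0,1),(0,-1),(.115,-1),(.115,1)]]
        cv2.polylines(o,[np.int32([[ (y1-q[1])*1000,(x1-q[0])*1000] for q in cr])],True,(0,255,0),1)
        cv2.imwrite('pics/'+fn,o)
    return f
E
python3 - <<'E'
from h import *
terr('e1.png')
E
```

```text
rel yaw deg -1.1 width 0.188 board xy [ 0.001  -0.0014] gap mm 86.5 pushL [0.541 0.116] pushR [ 0.545 -0.054]
```

View pics/e1.png

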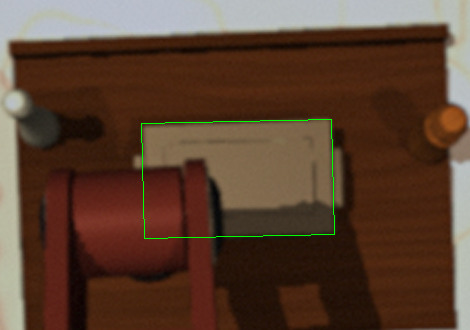

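Request:
{"op": "step_arm", "data": {
  "motion": [
    [0.008,0,0,0,0,0,255],
    [0.016,0.001,0,0,0,0,255],
    [0.024,0.001,0,0,0,0,255],
    [0.03,0.001,0,0,0,0,255],
    [0.034,0.001,0,0,0,0,255],
    [0.034,0.001,0,0,0,0,255]
  ]
}}

```text
time: 5.05
tool_pos: [0.5472, 0.1138, 0.0314]
tool_rot: [0.0, 1.0, 0.021, 0.0]
contact_force: [-1.5, 0.3, -1.1]
gripper_width: -0.004
```

Run:
```python
from h import *
terr('e2.png')
```

```text
rel yaw deg -6.5 width 0.186 board xy [ 0.0087 -0.0078] gap mm 78.8 pushL [0.557 0.115] pushR [ 0.545 -0.055]
```

View pics/e2.png

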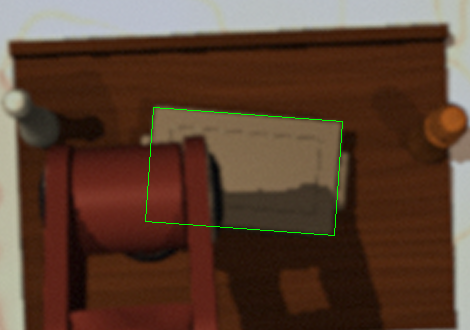

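Request:
{"op": "step_arm", "data": {
  "motion": [
    [-0.08,0,0,0,0,0,255],
    [-0.09,-0.09,0,0,0,0,255],
    [-0.09,-0.18,0,0,0,0,255],
    [-0.09,-0.27,0,0,0,0,255],
    [-0.09,-0.338,0,0,0,0,255],
    [-0.09,-0.338,0,0,0,0,255],
    [-0.07,-0.338,0,0,0,0,255],
    [-0.04,-0.338,0,0,0,0,255],
    [-0.03,-0.338,0,0,0,0,255]
  ]
}}

```text
time: 6.0
tool_pos: [0.5333, -0.0542, 0.0319]
tool_rot: [0.0, 1.0, 0.022, 0.001]
contact_force: [-5.1, -1.0, 2.2]
gripper_width: 0.0
```

Request:
{"op": "step_arm", "data": {
  "motion": [
    [0.01,0,0,0,0,0,255],
    [0.018,0,0,0,0,0,255],
    [0.026,0.001,0,0,0,0,255],
    [0.034,0.001,0,0,0,0,255],
    [0.042,0.001,0,0,0,0,255],
    [0.05,0.002,0,0,0,0,255],
    [0.056,0.002,0,0,0,0,255],
    [0.056,0.002,0,0,0,0,255]
  ]
}}

```text
time: 6.8
tool_pos: [0.5603, -0.0537, 0.0314]
tool_rot: [-0.0, 1.0, 0.021, 0.001]
contact_force: [-1.5, -0.0, -0.1]
gripper_width: -0.001
```

Run:
```python
from h import *
terr('e3.png')
```

```text
rel yaw deg 1.9 width 0.157 board xy [0.0193 0.0143] gap mm 68.2 pushL [0.555 0.129] pushR [ 0.567 -0.04 ]
```

View pics/e3.png

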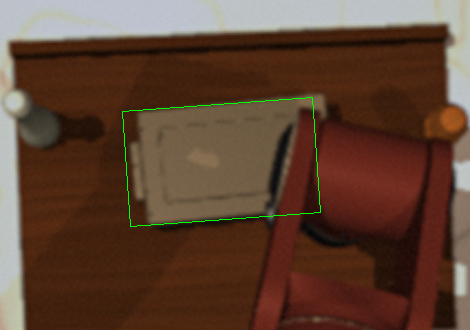

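Run:
```python
s=open('h.py').read()
s=s.replace("    cen=R.T@","    if hi-lo<.184:\n        ty=monitor.state()['tool_pos'][1]\n        w=.19\n        if ty>(BC[1]): hi=lo+w\n        else: lo=hi-w\n    cen=R.T@")
open('h.py','w').write(s)
```

Request:
{"op": "step_arm", "data": {
  "motion": [
    [0.008,0,0,0,0,0,255],
    [0.016,0,0,0,0,0,255],
    [0.024,0.001,0,0,0,0,255],
    [0.026,0.001,0,0,0,0,255],
    [0.026,0.001,0,0,0,0,255]
  ]
}}

```text
time: 7.35
tool_pos: [0.5732, -0.0535, 0.0315]
tool_rot: [0.0, 1.0, 0.021, 0.0]
contact_force: [-1.8, -1.9, 1.4]
gripper_width: -0.001
```

Run:
```python
from h import *
terr('e4.png')
```

```text
rel yaw deg 5.8 width 0.190 board xy [0.0246 0.0024] gap mm 62.9 pushL [0.555 0.113] pushR [ 0.579 -0.055]
```

View pics/e4.png

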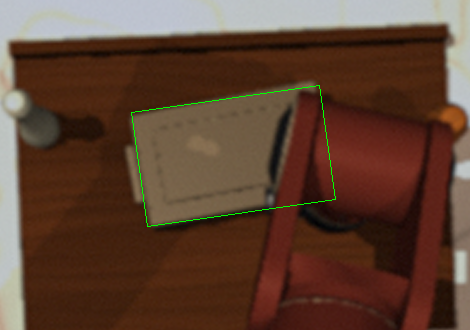

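Request:
{"op": "step_arm", "data": {
  "motion": [
    [0.008,0,0,0,0,0,255],
    [0.008,0,0,0,0,0,255],
    [-0.08,0,0,0,0,0,255],
    [-0.1,0.08,0,0,0,0,255],
    [-0.1,0.17,0,0,0,0,255],
    [-0.1,0.26,0,0,0,0,255],
    [-0.1,0.334,0,0,0,0,255],
    [-0.1,0.334,0,0,0,0,255],
    [-0.08,0.334,0,0,0,0,255],
    [-0.07,0.334,0,0,0,0,255]
  ]
}}

```text
time: 8.4
tool_pos: [0.5391, 0.1133, 0.0317]
tool_rot: [-0.0, 1.0, 0.021, 0.001]
contact_force: [-0.3, 0.4, -0.5]
gripper_width: 0.001
```

Run:
```python
from h import *
terr('e5.png')
f=eyes.grab_frame('top');print(ray(f,(330.4,144.4),.012),ray(f,(169.4,136.1),.012))
```

```text
rel yaw deg 7.0 width 0.193 board xy [0.0272 0.0011] gap mm 60.3 pushL [0.556 0.11 ] pushR [ 0.584 -0.058]
[ 0.65201037 -0.17625496  0.012     ] [0.66722878 0.23777381 0.012     ]
```

View pics/e5.png

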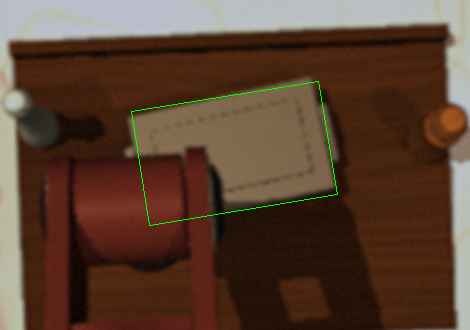

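Request:
{"op": "step_arm", "data": {
  "motion": [
    [0.01,0,0,0,0,0,255],
    [0.02,0,0,0,0,0,255],
    [0.03,0,0,0,0,0,255],
    [0.04,0.001,0,0,0,0,255],
    [0.05,0.002,0,0,0,0,255],
    [0.06,0.003,0,0,0,0,255],
    [0.07,0.003,0,0,0,0,255],
    [0.08,0.003,0,0,0,0,255],
    [0.09,0.003,0,0,0,0,255],
    [0.09,0.003,0,0,0,0,255]
  ]
}}

```text
time: 9.5
tool_pos: [0.5839, 0.1148, 0.0317]
tool_rot: [0.0, 1.0, 0.021, 0.001]
contact_force: [-1.6, -0.2, -0.2]
gripper_width: -0.0
```

Run:
```python
from h import *
terr('e6.png')
```

```text
rel yaw deg -5.2 width 0.190 board xy [ 0.0463 -0.0054] gap mm 41.2 pushL [0.593 0.118] pushR [ 0.584 -0.052]
```

View pics/e6.png

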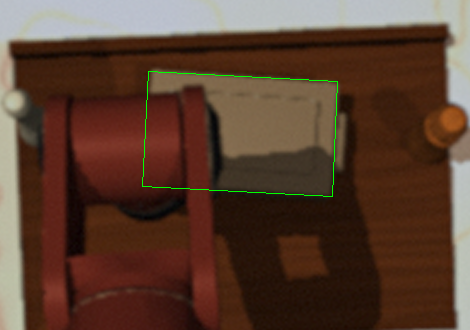

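Request:
{"op": "step_arm", "data": {
  "motion": [
    [0.01,0,0,0,0,0,255],
    [0.01,0,0,0,0,0,255],
    [-0.05,0,0,0,0,0,255],
    [-0.07,-0.08,0,0,0,0,255],
    [-0.07,-0.17,0,0,0,0,255],
    [-0.07,-0.26,0,0,0,0,255],
    [-0.07,-0.334,0,0,0,0,255],
    [-0.07,-0.334,0,0,0,0,255],
    [-0.045,-0.334,0,0,0,0,255],
    [-0.03,-0.334,0,0,0,0,255]
  ]
}}

```text
time: 10.55
tool_pos: [0.5687, -0.0522, 0.0318]
tool_rot: [0.0, 1.0, 0.021, 0.001]
contact_force: [0.3, -0.1, -0.5]
gripper_width: 0.002
```

Run:
```python
from h import *
terr('e7.png')
```

```text
rel yaw deg -6.1 width 0.190 board xy [ 0.0493 -0.004 ] gap mm 38.2 pushL [0.597 0.12 ] pushR [ 0.586 -0.05 ]
```

View pics/e7.png

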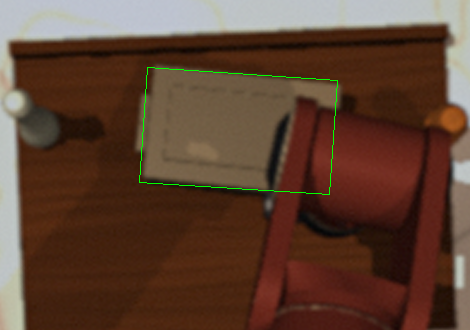

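Request:
{"op": "step_arm", "data": {
  "motion": [
    [0.01,0,0,0,0,0,255],
    [0.02,0,0,0,0,0,255],
    [0.03,0,0,0,0,0,255],
    [0.04,0.001,0,0,0,0,255],
    [0.05,0.002,0,0,0,0,255],
    [0.06,0.003,0,0,0,0,255],
    [0.07,0.003,0,0,0,0,255],
    [0.08,0.003,0,0,0,0,255],
    [0.084,0.003,0,0,0,0,255],
    [0.084,0.003,0,0,0,0,255]
  ]
}}

```text
time: 11.6
tool_pos: [0.6104, -0.0502, 0.0314]
tool_rot: [-0.0, 1.0, 0.021, 0.001]
contact_force: [-0.8, -1.0, -0.2]
gripper_width: 0.002
```

Run:
```python
from h import *
terr('e8.png')
```

```text
rel yaw deg 4.3 width 0.190 board xy [0.0644 0.0013] gap mm 23.1 pushL [0.597 0.115] pushR [ 0.616 -0.054]
```

View pics/e8.png

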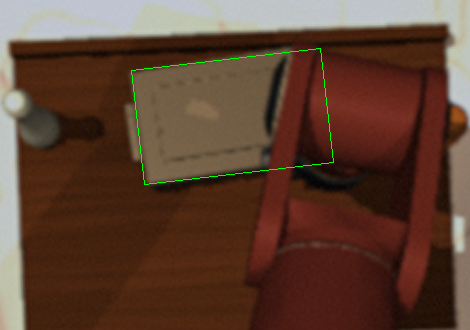

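Request:
{"op": "step_arm", "data": {
  "motion": [
    [-0.06,0,0,0,0,0,255],
    [-0.09,0.06,0,0,0,0,255],
    [-0.09,0.15,0,0,0,0,255],
    [-0.09,0.24,0,0,0,0,255],
    [-0.09,0.33,0,0,0,0,255],
    [-0.09,0.33,0,0,0,0,255],
    [-0.07,0.33,0,0,0,0,255],
    [-0.06,0.33,0,0,0,0,255]
  ]
}}

```text
time: 12.45
tool_pos: [0.5812, 0.1141, 0.0319]
tool_rot: [-0.0, 1.0, 0.021, 0.001]
contact_force: [0.5, -0.7, 0.1]
gripper_width: 0.001
```

Request:
{"op": "step_arm", "data": {
  "motion": [
    [0.01,0,0,0,0,0,255],
    [0.02,0,0,0,0,0,255],
    [0.03,0,0,0,0,0,255],
    [0.04,0.001,0,0,0,0,255],
    [0.05,0.002,0,0,0,0,255],
    [0.056,0.003,0,0,0,0,255],
    [0.06,0.003,0,0,0,0,255],
    [0.06,0.003,0,0,0,0,255]
  ]
}}

```text
time: 13.25
tool_pos: [0.61, 0.1159, 0.0312]
tool_rot: [0.0, 1.0, 0.021, 0.0]
contact_force: [-1.5, 0.5, -0.8]
gripper_width: -0.002
```

Run:
```python
from h import *
terr('e9.png')
```

```text
rel yaw deg -2.3 width 0.190 board xy [ 0.076  -0.0025] gap mm 11.5 pushL [0.618 0.119] pushR [ 0.618 -0.051]
```

View pics/e9.png

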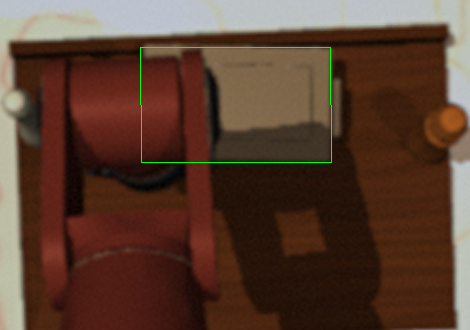

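Request:
{"op": "step_arm", "data": {
  "motion": [
    [-0.05,0,0,0,0,0,255],
    [-0.05,-0.08,0,0,0,0,255],
    [-0.05,-0.17,0,0,0,0,255],
    [-0.05,-0.26,0,0,0,0,255],
    [-0.05,-0.336,0,0,0,0,255],
    [-0.05,-0.336,0,0,0,0,255],
    [-0.03,-0.336,0,0,0,0,255],
    [-0.02,-0.336,0,0,0,0,255]
  ]
}}

```text
time: 14.1
tool_pos: [0.6011, -0.0515, 0.032]
tool_rot: [0.0, 1.0, 0.021, 0.001]
contact_force: [-0.7, 0.3, -0.1]
gripper_width: -0.004
```

Request:
{"op": "step_arm", "data": {
  "motion": [
    [0.008,0,0,0,0,0,255],
    [0.016,0,0,0,0,0,255],
    [0.024,0,0,0,0,0,255],
    [0.03,0,0,0,0,0,255],
    [0.034,0,0,0,0,0,255],
    [0.034,0,0,0,0,0,255],
    [-0.06,0,0,0,0,0,255],
    [-0.1,0,0.1,0,0,0,255],
    [-0.2,0,0.2,0,0,0,255],
    [-0.3,0,0.2,0,0,0,255]
  ]
}}

```text
time: 15.1
tool_pos: [0.471, -0.0523, 0.1315]
tool_rot: [0.001, 1.0, 0.021, 0.005]
contact_force: [-0.2, -0.4, 1.2]
gripper_width: -0.002
```

Run:
```python
from h import *
terr('e10.png')
f=save('side','s10.png'); cv2.imwrite('pics/s10c.png',cv2.resize(f['pixels'][70:290,100:350,::-1],None,fx=2.7,fy=2.7))
```

```text
rel yaw deg 0.0 width 0.188 board xy [ 0.0809 -0.0013] gap mm 6.6 pushL [0.619 0.118] pushR [ 0.626 -0.052]
```

View pics/e10.png

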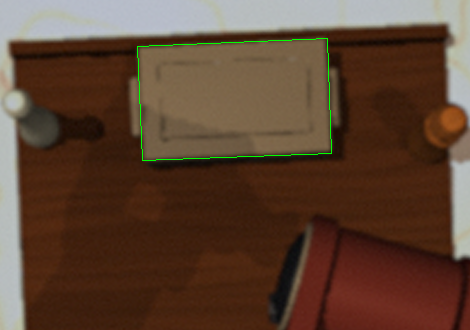

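View pics/s10c.png

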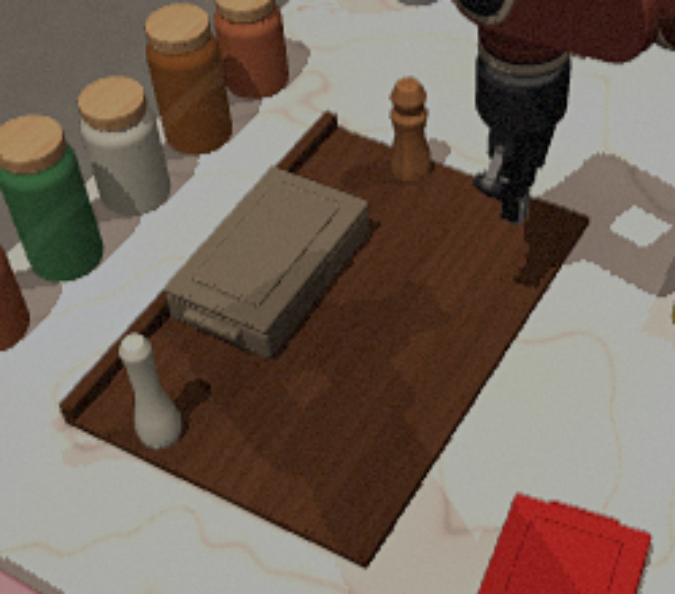

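The terrine is square to the lip with a gap of about 7 mm and flat on the board. The pestle and mill are where they started.

```bash
python3 -c "
from h import *
print(manip.job_done())"
```

```text
the job is handed in; nothing more can be done
None
```

I walked the grey-brown terrine to the lip with six near-corner pushes, left, right, left, right, left, right, and handed the job in at about 15 s of the 54 s allowed. The hand-in gave no verdict.

- **Swings on the way:** measured from the top camera relative to the board, the terrine turned −6.5°, about +7.0°, then −6.1°. All three pass the required 4° in the right order. The next two swings were +4.3° and −2.3°, and the last push brought it square.
- **Final check:** it is turned 0.0° from the board, about 7 mm short of touching the lip (board x ≈ 0.081 m) and about 1 mm off the middle of the board's width. The side picture shows it lying flat.
- **Bystanders and force:** the pestle and pepper mill look unmoved in both cameras. The highest tool force reported at the end of a move was about 6 N.
- **One measurement that failed:** partway through the second push the arm hid one end of the terrine, which put the fitted outline visibly off sideways. I changed the fit to use the end still in view. The later outlines agreed with the pictures.

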